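Clamp the plate with the swing-arm thumbscrew

TASK

Swing the clamp arm of the blue fixture over the steel plate until it rests against its stop pin, then turn the knurled brass thumbscrew clockwise until its foot is seated firmly on the plate. Stop as soon as the resistance has clearly risen: snug, not overtightened. Let go, and leave the other things on the bench where they are.

Things in the scene. Friction and masses are not known exactly. Their poses are not given: they have to be found in the camera images.
- fixture: Bench fixture, screwed down: a blue bed 142 mm (its x) by 146 mm (its y, from -97 to +49), 12 mm high, with low steel locators (tops 21 mm above the table) round a nest for the plate. Origin: on the table under the nest's centre, z up.
- post_top (a point): Top of the steel post that carries the swing arm, at (0, -75 mm) in the fixture's frame, 59 mm above the table; its cap has a radius of 11 mm. The stop pin (radius 4.5 mm, 52 mm high) stands at (+14.5, -47.5 mm) in the fixture's frame, on the +x side of the closed arm.
- swing_arm (a joint): Angle of the dark steel clamp arm about the post, rad. 0: against the stop pin, pointing from the post to the fixture's +y, thumbscrew over the nest's centre. Grows counter-clockwise seen from above (towards the fixture's -x); starts at about 0.7 to 1.2. It turns stiffly (0.12 N m) and stays where it is left; a few newtons on its side push it round.
- bar_mid (a point): Middle of the swing arm's bar, 37.5 mm from the post's axis, 47 mm above the table; its y points along the arm, away from the post. The bar is 20 mm wide and 14 mm thick (40 to 54 mm above the table), with round ends of radius 13.5 mm at the post and, 75 mm from it, at the thumbscrew.
- thumbscrew: Knurled brass thumbscrew, upright and captive in the arm's free end: knob of radius 17 mm, 26 mm high; origin in the middle of the knob, 78 mm above the table, z up. Turned clockwise seen from above it keeps its height and drives a threaded foot (radius 14.5 mm, under the arm) down 2 mm per radian. Grip the knob from above, finger tips no lower than 16 mm under its middle; re-grip to turn on.
- knob_top (a point): Centre of the knob's top; x along its red mark. The foot meets the plate after about 0.5 to 3.7 rad; the poses do not tell. Free turning takes 0.03 N m; after touching, resistance rises, slowly at first, to about 0.25 N m within a radian. The knob is sprung: it turns back up to 0.3 rad when let go, the foot stays. Seated: 0.18 to 0.32 N m (foot at 12 to 50 N); from 0.4 N m perhaps overtight.
- plate: Grey machined steel plate 62 x 115 x 8 mm, lying loose in the fixture's nest, its long side along the fixture's x, its top 22 to 27 mm above the table. Origin in the middle of its underside.
- knob_weight: Bystander: steel weight with a knob, 52 mm across, 84 mm high, origin under it.
- gauge_block: Bystander: upright steel block 30 x 42 x 90 mm, origin under it.
- bracket: Bystander: welded bracket, base 62 x 105 mm, tab to 52 mm high, origin under it.
- nozzle: Bystander: copper gas nozzle standing upright, 22 mm across, 66 mm high, origin under it.
- loose_nut: Bystander: hexagon nut, 25 mm across.

How it is judged:
By the outcome, as a careful person would: the job done as asked, in the order asked, and still so for the second after the job is handed in, with the robot touching nothing.
It also fails if it takes over 72 s, if anything falls off the work surface, if the arm or the gripper's body presses on something with over 40 N, if the wrist force passes 120 N, or if a joint passes its speed limit or range.

ROBOT

A 6-joint arm with a two-finger parallel gripper is mounted at the origin on the work surface; the furniture and walls round the work are solid. World frame = base frame: x ahead of the robot, y to its left, z up, the work surface at z = 0. Lengths are in m, angles in rad, forces in N, time in s.
With the tool pointing down it reaches from about 0.3 to 0.75 m from the base axis. Payload 8.5 kg.
Tool frame: the origin (TCP) lies on the centre line of the jaws, within the pads' length; the fingertips stand 19 mm ahead of it and the grasp point (between the pads) is the TCP; y points along the fingers, z is the direction in which the jaws open and shut, and the axes are right-handed (so a half turn about y gives the same grasp; the last joint's range is limited). The gripper opens to 85 mm and grips with 20 to 120 N. Pads are 22 mm wide; open, the fingers measure 114 mm over their backs; the gripper's body (76 mm by 85 mm) begins 54 mm behind the grasp point. The pads swing forward as they close: fully open they stand 13 mm farther back than shut.
Start: joints at [1.056, 0.381, 1.297, -0, 1.464, -0.215], TCP at [0.162, 0.525, 0.227] pointing down, gripper open.
Joint ranges: [-3.11, 3.11], [-0.89, 2.33], [0.22, 2.48], [-1.42, 4.56], [0.17, 2.85], [-2.88, 2.88]. Speed limits (rad/s): [2.39, 2.39, 3.14, 3.14, 3.14, 3.14].

INTERFACE

Orientations are given as a rotation vector (axis times angle).
In Python, from bench import manip gives the robot as it stands.
- The arm moves only by the tool carry_out, never from a script. Its arguments are lists of equal length, an entry for each row: "claw": the closure in counts, from 0 (fully open) to 255 (shut); "translation": the shift along the tool's x, y, z in cm, a list of three; "twist": the turn about the tool's y in rad. In form: {"claw": [claw, ...], "translation": [[dx, dy, dz], ...], "twist": [twist, ...]}. A call has 1 to 5 rows; each row shifts and turns the commanded pose from where the row before left it, along the tool's axes as they then stand; what a row does not reach is not made up. A row lasts 1/8 s, in which the tool goes at most 62.5 mm and 10.7 degrees, less where a joint would pass 70% of its speed; a pose out of reach is approached as far as the arm can. A call is refused whole if a number of a shift passes 6.25 or a number of a turn 0.188, either way. A call with a gripper value outside its range is refused whole. The fingers move at their own pace and stop on an object; "squeeze" is the grip in N (left out, the last holds). Time passes only in rows, so rows that do not move let the fingers close. It gives the time, the measured TCP pose, the force and the opening at its end, in the units of the state.
- manip.sense(): the state, without advancing time (a new reading comes with each control period).
- manip.capture(name): name is "scene" or "top"; returns the picture (420x560x3 uint8, red, green, blue); there is no depth.
- manip.get_calibration(name): a dict with "fovy" (degrees; the focal length in pixels is half the picture's height over the tangent of half this angle, whatever the lens; pixels are square), "cx", "cy" (the principal point, pixels), "k1" (the pictures are not rectified: a ray, as slopes to the right and down, at radius r is drawn at 1 + k1 r^2 times it, then the intrinsics apply), "extrinsics" (4x4, takes a point from camera to world coordinates). Camera axes: x right, y down, z forward; pixel columns grow to the right and rows downward; lengths in m; the calibration is good to about 2 mm. A picture is of the moment at which its call begins. get_calibration takes no time and is no camera call.
- manip.sign_off(): hands the job in, once; it reports no verdict.
The state is a dict: "time_s": time; "joint_positions": joint angles; "dq": joint speeds; "joint_efforts": joint torques, N m; "eef_pos": TCP position; "tcp_rot": TCP orientation; "force": force on the tool from outside, world axes, zero at the start; "torque": the same for the moment, N m; "width": finger opening in m.
Only numpy, scipy, OpenCV 4.12 (cv2) and the standard library are available. Lean on these libraries where they do the work, as an engineer would, in place of code of your own. Each camera call takes 0.05 s, during which the arm holds its last target.

## Working session

There is one attempt and no reset: what is moved stays moved. The work goes in short steps, Python scripts to look and compute and a tool call to move; the robot and the scene stay as the last step left them, time stands still between calls to the robot, and variables do not carry over. Pictures are saved under pics/ and viewed, and the job is handed in when it is done.

Besides the shell and the picture viewer there is one more tool, called after "Call:" as name(argument=value, ...) on one line, values as JSON. carry_out: Moves the arm, as the interface text tells. Its arguments: {"type":"object","properties":{"claw":{"type":"array"},"translation":{"type":"array"},"twist":{"type":"array"},"squeeze":{"type":"number"}},"required":["claw","translation","twist"]}

```bash
mkdir -p pics
python3 - <<'E'
from bench import manip
import cv2,numpy as np
for n in ("scene","top"):
    im=manip.capture(n); cv2.imwrite(f"pics/{n}0.png",im[:,:,::-1])
    c=manip.get_calibration(n); print(n,{k:(np.round(v,4).tolist()) for k,v in c.items()})
s=manip.sense(); print({k:np.round(v,3).tolist() for k,v in s.items()})
E
```

```text
scene {'fovy': 57.3064, 'cx': 278.2796, 'cy': 206.634, 'k1': -0.0139, 'extrinsics': [[0.7726, -0.4136, 0.4817, 0.0201], [-0.6348, -0.5083, 0.5819, -0.5858], [0.0042, -0.7554, -0.6553, 0.668], [0.0, 0.0, 0.0, 1.0]]}
top {'fovy': 57.0379, 'cx': 279.8685, 'cy': 211.4714, 'k1': -0.0499, 'extrinsics': [[-0.024, -0.9861, 0.1645, 0.2538], [-0.9997, 0.0231, -0.007, -0.0762], [0.0031, -0.1646, -0.9864, 1.0843], [0.0, 0.0, 0.0, 1.0]]}
{'time_s': 0.1, 'joint_positions': [1.056, 0.381, 1.298, 0.0, 1.464, -0.215], 'dq': [0.0, -0.004, -0.001, -0.0, 0.001, 0.001], 'joint_efforts': [0.004, -44.922, -23.165, -0.0, 0.004, 0.0], 'eef_pos': [0.162, 0.525, 0.227], 'tcp_rot': [-1.559, 0.236, -0.235], 'force': [-0.031, -0.687, -0.222], 'torque': [-0.006, 0.009, -0.026], 'width': 0.085}
```

```bash
ls
```

```text
pics
```

View pics/scene0.png

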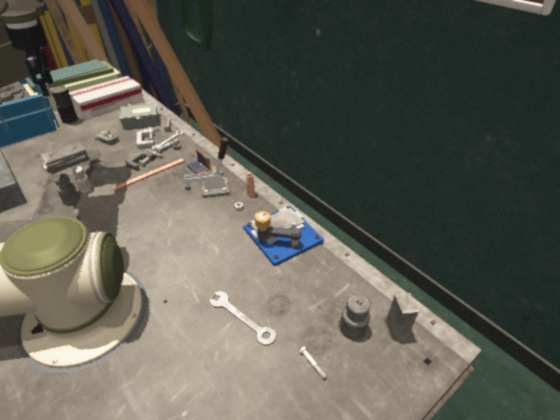

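View pics/top0.png

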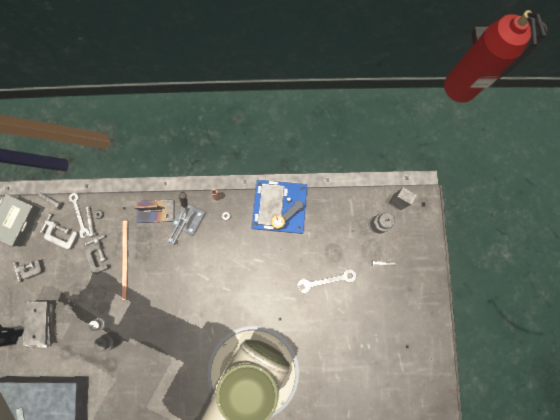

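The scene view has the blue fixture near (283,233) with the brass knob at (263,218). The top view has the fixture at (280,207) and the knob at (279,221). I'll enlarge both crops.

Run:
```python
import cv2,numpy as np
a=cv2.imread("pics/scene0.png")[190:275,225:340]; b=cv2.imread("pics/top0.png")[170:245,235:325]
cv2.imwrite("pics/z.png",cv2.resize(a,None,fx=6.5,fy=6.5,interpolation=cv2.INTER_CUBIC))
cv2.imwrite("pics/zt.png",cv2.resize(b,None,fx=8,fy=8,interpolation=cv2.INTER_CUBIC))
```

```text
(no output)
```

View pics/z.png

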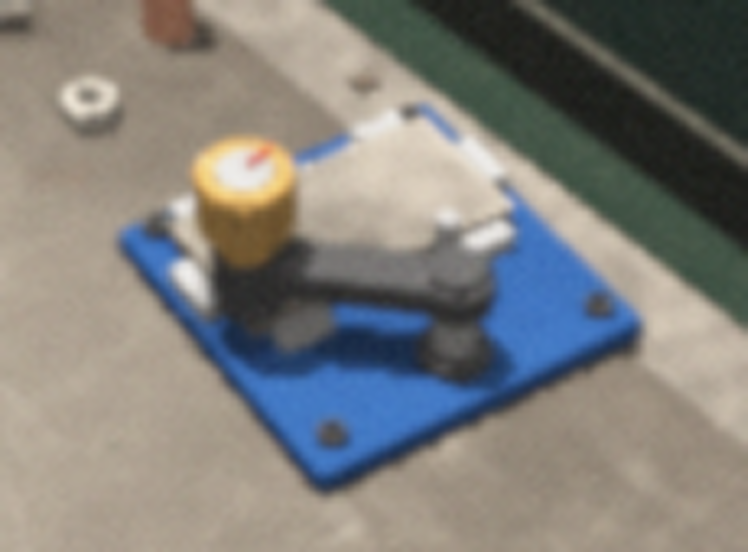

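View pics/zt.png

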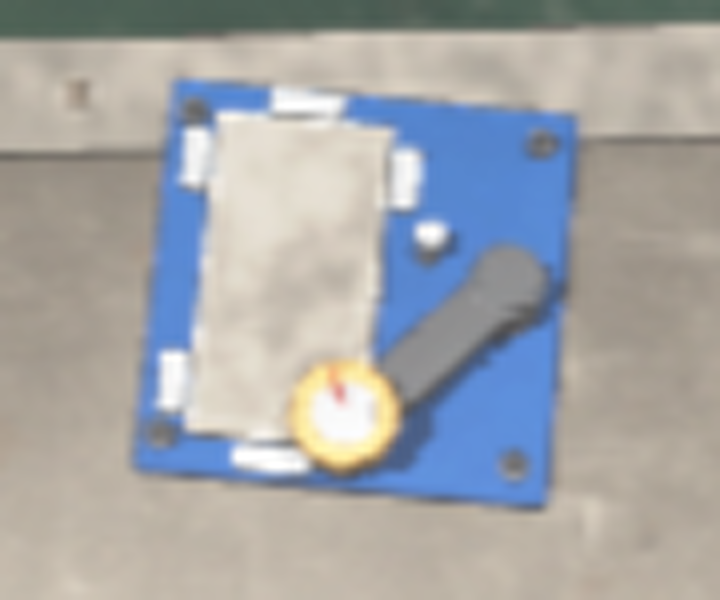

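The top view is clear. Bed corners in the crop are (175,80), (578,115), (547,506) and (135,470). The knob centre is about (344,412) and the post cap (510,283). The stop pin is at (432,235), on the far (+x) side.

```bash
cat > h.py <<'E'
from bench import manip
import numpy as np,cv2
def ray(n,px):
    c=manip.get_calibration(n); f=210/np.tan(np.radians(c["fovy"])/2)
    K=np.array([[f,0,c["cx"]],[0,f,c["cy"]],[0,0,1]])
    p=cv2.undistortPoints(np.float64([[px]]),K,np.array([c["k1"],0,0,0.]))[0,0]
    T=np.array(c["extrinsics"]); return T[:3,3],T[:3,:3]@np.array([p[0],p[1],1])
def onz(n,px,z):
    o,d=ray(n,px); return o+d*(z-o[2])/d[2]
E
cat > m.py <<'E'
from h import *
t=lambda u,v:(235+(u+.5)/8-.5,170+(v+.5)/8-.5)
s=lambda u,v:(225+(u+.5)/6.5-.5,190+(v+.5)/6.5-.5)
C=np.array([onz("top",t(*p),.012) for p in [(175,80),(578,115),(547,506),(135,470)]])[:,:2]
# corners: fixture (+71,+49),(+71,-97),(-71,-97),(-71,49)
F=np.array([(71,49),(71,-97),(-71,-97),(-71,49)])/1000.
def fit(C,F):
    a=C-C.mean(0);b=F-F.mean(0)
    th=np.arctan2((b[:,0]*a[:,1]-b[:,1]*a[:,0]).sum(),(a*b).sum())
    R=np.array([[np.cos(th),-np.sin(th)],[np.sin(th),np.cos(th)]])
    o=C.mean(0)-R@F.mean(0); return th,R,o,C-(o+F@R.T)
th,R,o,res=fit(C,F); print("top fit yaw",th,o,"res mm",(res*1e3).round(1).tolist())
C2=np.array([onz("scene",s(*p),.012)[:2] for p in [(640,322),(325,480),(122,237)]])
th2,R2,o2,res2=fit(C2,F[1:]); print("scene fit",th2,o2,(res2*1e3).round(1).tolist())
post=onz("top",t(510,283),.059)[:2]; print("post",post,"pred",o+R@[0,-.075],o2+R2@[0,-.075])
k=onz("top",t(344,412),.091)[:2]; print("knob",k,"scene",onz("scene",s(245,168),.091)[:2])
p=o+R@[0,-.075]
for nm,kk in(("top",k),("scene",onz("scene",s(245,168),.091)[:2])):
  v=R.T@(kk-p); print(nm,"arm len",np.hypot(*v),"angle",np.arctan2(-v[0],v[1]))
print("pin",onz("top",t(432,235),.052)[:2],"pred",o+R@[.0145,-.0475])
E
python3 m.py
```

```text
top fit yaw -0.1123369238793576 [ 0.45128146 -0.05906218] res mm [[-0.9, -0.9], [-0.6, 0.9], [0.9, 0.8], [0.6, -0.9]]
scene fit -0.11070639862416518 [ 0.45311513 -0.05921727] [[-3.0, 2.1], [1.6, 0.6], [1.4, -2.7]]
post [ 0.44147793 -0.13366499] pred [ 0.4428739  -0.13358945] [ 0.4448291  -0.13375814]
knob [ 0.39435608 -0.07667327] scene [ 0.39749256 -0.0740365 ]
top arm len 0.07478923245655679 angle 0.81824778342228
scene arm len 0.07487335108357963 angle 0.7634950725372833
pin [ 0.45998372 -0.10803543] pred [ 0.46036527 -0.10788825]
```

```bash
cat > st.py <<'E'
from h import *
from scipy.spatial.transform import Rotation as Ro
s=manip.sense(); R=Ro.from_rotvec(s["tcp_rot"]).as_matrix()
print("t",round(s["time_s"],2),"pos",np.round(s["eef_pos"],4),"w",round(s["width"],4),"j6",round(s["joint_positions"][5],3),"F",np.round(s["force"],1),"T",np.round(s["torque"],3))
print("tool x",R[:,0].round(3),"y",R[:,1].round(3),"z",R[:,2].round(3),"yaw z",round(np.arctan2(R[1,2],R[0,2]),3))
def to(p): print("to",np.round(p,4),"shift cm",(R.T@(np.array(p)-s["eef_pos"])*100).round(2))
import sys
O=np.array([.452,-.059]);yaw=-.1115;P=O+.075*np.array([np.sin(yaw),-np.cos(yaw)])
def knob(a): a=a+yaw; return P+.075*np.array([-np.sin(a),np.cos(a)])
if __name__=="__main__" and len(sys.argv)>2:
    a,z=map(float,sys.argv[1:3]); to([*knob(a),z]); 
    g=a+yaw; tz=np.arctan2(np.sin(g),np.cos(g)); print("tangent(-a) dir yaw",tz,"twist needed (z along or opposite)",[round((np.arctan2(R[1,2],R[0,2])-tz+q+np.pi)%(2*np.pi)-np.pi,3) for q in(0,np.pi)])
E
python3 st.py 0.79 0.2; python3 -c "
from st import *;print(knob(.79),knob(0),P)"
```

```text
t 0.1 pos [0.1623 0.5253 0.2269] w 0.0854 j6 -0.215 F [-0.  -0.7 -0.2] T [-0.006  0.009 -0.026]
tool x [ 0.955 -0.295 -0.   ] y [-0.001 -0.001 -1.   ] z [ 0.295  0.955 -0.001] yaw z 1.271
to [ 0.3966 -0.0751  0.2   ] shift cm [ 40.12   2.74 -50.44]
tangent(-a) dir yaw 0.6784999999999999 twist needed (z along or opposite) [np.float64(0.593), np.float64(-2.549)]
t 0.1 pos [0.1623 0.5253 0.2269] w 0.0854 j6 -0.215 F [-0.  -0.7 -0.2] T [-0.006  0.009 -0.026]
tool x [ 0.955 -0.295 -0.   ] y [-0.001 -0.001 -1.   ] z [ 0.295  0.955 -0.001] yaw z 1.271
[ 0.39658287 -0.07514565] [ 0.452 -0.059] [ 0.44365482 -0.13353427]
```

Call:
carry_out(claw=[0,0,0,0,0], translation=[[3.6,0,-4.6],[3.6,0,-4.6],[3.6,0,-4.6],[3.6,0,-4.6],[3.6,0,-4.6]], twist=[0,0,0,0,0])

```text
time_s: 0.72
eef_pos: [0.2666, 0.2509, 0.2273]
tcp_rot: [-1.558, 0.235, -0.235]
force: [0.6, 0.2, -0.1]
width: 0.0854
```

```bash
python3 st.py 0.79 0.2
```

```text
t 0.72 pos [0.2666 0.2509 0.2273] w 0.0854 j6 -0.843 F [ 0.6  0.2 -0.1] T [ 0.033 -0.031  0.085]
tool x [ 0.956 -0.295  0.   ] y [ 0. -0. -1.] z [ 0.295  0.956 -0.   ] yaw z 1.272
to [ 0.3966 -0.0751  0.2   ] shift cm [ 22.03   2.74 -27.32]
tangent(-a) dir yaw 0.6784999999999999 twist needed (z along or opposite) [np.float64(0.593), np.float64(-2.548)]
```

Call:
carry_out(claw=[0,0,0,0,0], translation=[[3.6,0.5,-4.5],[3.6,0.5,-4.5],[3.6,0.5,-4.5],[3.6,0.5,-4.5],[3.6,0.5,-4.5]], twist=[0,0,0,0,0])

```text
time_s: 1.35
eef_pos: [0.3722, -0.0175, 0.2023]
tcp_rot: [-1.558, 0.236, -0.236]
force: [1.4, 1.2, -0.3]
width: 0.0854
```

Call:
carry_out(claw=[0,0,0,0,0], translation=[[4.1,0.5,-4.8],[0,0,0],[0,0,0],[0,0,0],[0,0,0]], twist=[0,0.15,0.15,0.15,0.14])

```text
time_s: 1.98
eef_pos: [0.3965, -0.0727, 0.1973]
tcp_rot: [-1.456, 0.699, -0.698]
force: [-0.2, 0.1, 0.0]
width: 0.0852
```

```bash
python3 st.py 0.79 0.15;python3 - <<'E'
from h import *
for n in("scene","top"):
    cv2.imwrite(f"pics/{n}1.png",manip.capture(n)[:,:,::-1])
a=cv2.imread("pics/scene1.png")[130:280,200:360]; b=cv2.imread("pics/top1.png")[160:260,220:340]
a=cv2.resize(a,(400,375),interpolation=3);b=cv2.resize(b,(400,333),interpolation=3);b=cv2.copyMakeBorder(b,0,42,0,0,0)
cv2.imwrite("pics/z1.png",np.hstack([a,b]))
E
```

```text
t 1.98 pos [ 0.3965 -0.0727  0.1973] w 0.0852 j6 -1.153 F [-0.2  0.1  0. ] T [-0.013 -0.013 -0.051]
tool x [ 0.626 -0.78  -0.001] y [-0.001  0.    -1.   ] z [ 0.78   0.626 -0.   ] yaw z 0.676
to [ 0.3966 -0.0751  0.15  ] shift cm [ 0.2   4.73 -0.14]
tangent(-a) dir yaw 0.6784999999999999 twist needed (z along or opposite) [np.float64(-0.002), np.float64(3.139)]
```

View pics/z1.png

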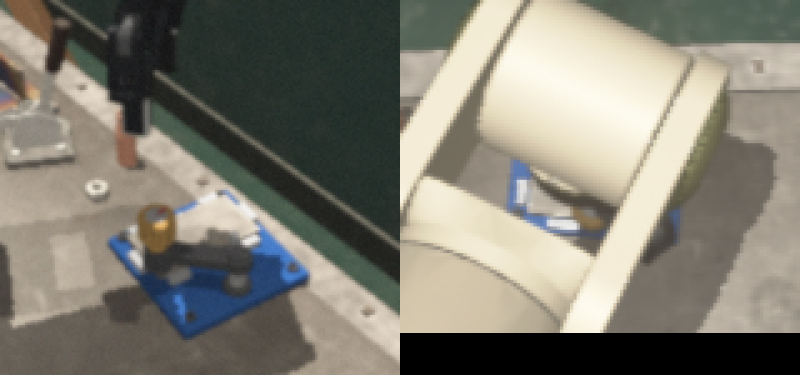

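The scene view shows the gripper above the fixture with the knob untouched. The top view is blocked by the arm. Measured position agrees with the target, so I descend around the knob.

Call:
carry_out(claw=[0,0,0,0,0], translation=[[0.2,4,-0.1],[0,4,0],[0,2,0],[0,1.2,0],[0,0,0]], twist=[0,0,0,0,0])

```text
time_s: 2.7
eef_pos: [0.3968, -0.0748, 0.0849]
tcp_rot: [-1.457, 0.694, -0.691]
force: [-0.2, -0.6, 1.5]
width: 0.0854
```

```bash
python3 st.py 0.79 0.085;cat > cap.py <<'E'
from h import *
import sys
i=sys.argv[1]
a=manip.capture("scene")[:,:,::-1]; cv2.imwrite(f"pics/scene{i}.png",a)
cv2.imwrite(f"pics/z{i}.png",cv2.resize(a[180:280,220:340],None,fx=6,fy=6,interpolation=3))
E
python3 cap.py 2
```

```text
t 2.7 pos [ 0.3968 -0.0748  0.0849] w 0.0854 j6 -1.165 F [-0.2 -0.6  1.5] T [ 0.026 -0.031 -0.013]
tool x [ 0.631 -0.775 -0.002] y [-0.002  0.001 -1.   ] z [ 0.775  0.631 -0.001] yaw z 0.683
to [ 0.3966 -0.0751  0.085 ] shift cm [ 0.02 -0.01 -0.04]
tangent(-a) dir yaw 0.6784999999999999 twist needed (z along or opposite) [np.float64(0.005), np.float64(-3.137)]
```

View pics/z2.png

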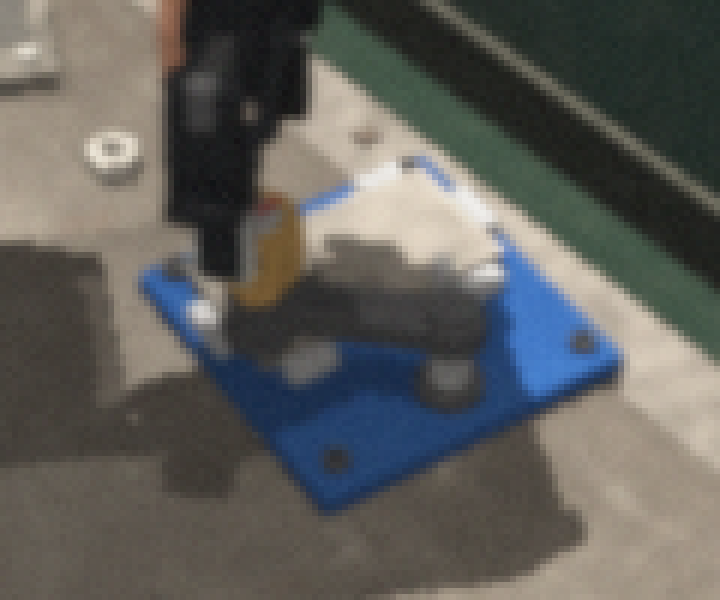

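One finger is on the near side of the knob and nothing is touching. I'll close to a loose cage of about 44 mm.

Call:
carry_out(claw=[120,120,120,120], translation=[[0,0,0],[0,0,0],[0,0,0],[0,0,0]], twist=[0,0,0,0], squeeze=20)

```text
time_s: 3.25
eef_pos: [0.3972, -0.075, 0.0856]
tcp_rot: [-1.457, 0.694, -0.695]
force: [0.5, 0.2, 0.1]
width: 0.0454
```

```bash
python3 st.py 0.79 0.085;python3 cap.py 3
```

```text
t 3.25 pos [ 0.3972 -0.075   0.0856] w 0.0454 j6 -1.163 F [0.5 0.2 0.1] T [0.1   0.005 0.022]
tool x [ 0.63  -0.777  0.   ] y [ 0. -0. -1.] z [0.777 0.63  0.   ] yaw z 0.681
to [ 0.3966 -0.0751  0.085 ] shift cm [-0.03  0.06 -0.06]
tangent(-a) dir yaw 0.6784999999999999 twist needed (z along or opposite) [np.float64(0.003), np.float64(-3.139)]
```

View pics/z3.png

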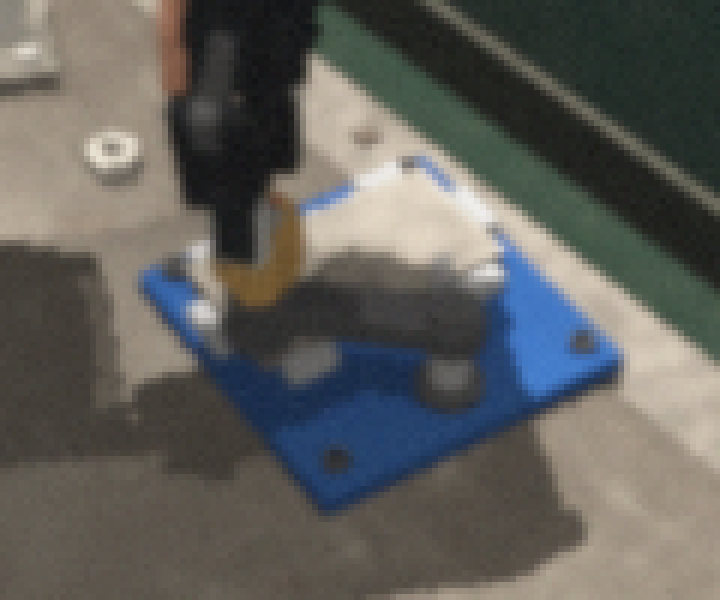

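Call:
carry_out(claw=[120,120,120,120,120], translation=[[0.04,0,0.75],[0.04,0,0.75],[0.04,0,0.75],[0.04,0,0.75],[0.04,0,0.75]], twist=[0.1,0.1,0.1,0.1,0.1])

```text
time_s: 3.92
eef_pos: [0.4312, -0.0594, 0.0855]
tcp_rot: [-1.288, 1.077, -1.077]
force: [0.1, -0.1, 0.2]
width: 0.0453
```

```bash
python3 st.py 0.29 0.085;python3 cap.py 4
```

```text
t 3.92 pos [ 0.4312 -0.0594  0.0855] w 0.0453 j6 -0.588 F [ 0.1 -0.1  0.2] T [0.024 0.024 0.011]
tool x [ 0.177 -0.984 -0.   ] y [-0.  0. -1.] z [ 0.984  0.177 -0.   ] yaw z 0.178
to [ 0.4303 -0.0597  0.085 ] shift cm [ 0.01  0.05 -0.09]
tangent(-a) dir yaw 0.1785 twist needed (z along or opposite) [np.float64(-0.001), np.float64(3.141)]
```

View pics/z4.png

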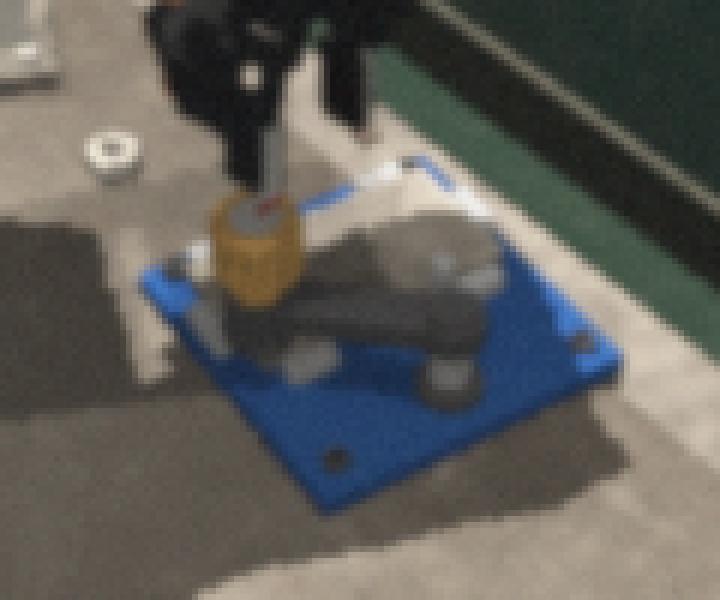

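The arm did not follow; the fingers cleared the knob. I'll check where the TCP projects in the picture.

```bash
cat >> h.py <<'E'
def proj(n,P):
    c=manip.get_calibration(n); f=210/np.tan(np.radians(c["fovy"])/2); T=np.array(c["extrinsics"])
    q=T[:3,:3].T@(np.array(P)-T[:3,3]); x=q[:2]/q[2]; x=x*(1+c["k1"]*(x@x)); return x*f+[c["cx"],c["cy"]]
E
python3 - <<'E'
from st import *
p=np.array(s["eef_pos"])
for nm,q in dict(tcp=p,tip=p+R[:,1]*.019,near=p+R[:,1]*.019-R[:,2]*.0227,far=p+R[:,1]*.019+R[:,2]*.0227,knobtop=[.3966,-.0751,.091],knobbot=[.3966,-.0751,.065],post=[*P,.059]).items():
  u=proj("scene",q); print(nm,u.round(1),"zoom",((u-[220,180])*6).round())
E
```

```text
t 3.98 pos [ 0.432  -0.0595  0.0856] w 0.0452 j6 -0.584 F [0.3 0.1 0.8] T [-0.022 -0.025 -0.018]
tool x [ 0.173 -0.985  0.   ] y [ 0.001 -0.    -1.   ] z [0.985 0.173 0.001] yaw z 0.174
tcp [270.3 207.5] zoom [302. 165.]
tip [270.4 213.6] zoom [302. 202.]
near [263.9 218.6] zoom [263. 232.]
far [276.8 208.8] zoom [341. 173.]
knobtop [262.2 215.8] zoom [253. 215.]
knobbot [262.5 224.3] zoom [255. 266.]
post [294.9 231. ] zoom [450. 306.]
```

View pics/scene4.png

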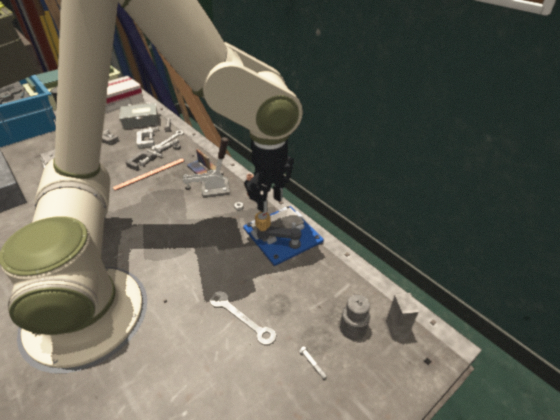

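```bash
python3 - <<'E'
from h import *
for nm,c,y in(("z2",(.3968,-.0748),(.775,.631,.0427)),("z3",(.3972,-.075),(.777,.63,.0227)),("z4",(.4312,-.0594),(.984,.177,.0227))):
  for sg in(-1,1):
    x=[c[0]+sg*y[2]*y[0],c[1]+sg*y[2]*y[1]]
    print(nm,sg,[(z,((proj("scene",[*x,z])-[220,180])*6).round().tolist()) for z in(.066,.078,.09,.1)])
E
python3 - <<'E'
import cv2,numpy as np
a=[cv2.imread(f"pics/scene{i}.png")[150:245,225:325] for i in(2,3,4)]
cv2.imwrite("pics/zz.png",np.hstack([cv2.resize(x,(266,253),interpolation=3) for x in a]))
cv2.imwrite("pics/z4b.png",cv2.resize(a[2],(600,570),interpolation=3))
E
```

```text
z2 -1 [(0.066, [228.0, 342.0]), (0.078, [227.0, 319.0]), (0.09, [226.0, 295.0]), (0.1, [225.0, 275.0])]
z2 1 [(0.066, [280.0, 190.0]), (0.078, [279.0, 167.0]), (0.09, [279.0, 143.0]), (0.1, [278.0, 124.0])]
z3 -1 [(0.066, [242.0, 304.0]), (0.078, [241.0, 281.0]), (0.09, [240.0, 257.0]), (0.1, [240.0, 237.0])]
z3 1 [(0.066, [270.0, 223.0]), (0.078, [269.0, 200.0]), (0.09, [268.0, 177.0]), (0.1, [268.0, 157.0])]
z4 -1 [(0.066, [262.0, 234.0]), (0.078, [261.0, 211.0]), (0.09, [260.0, 187.0]), (0.1, [260.0, 167.0])]
z4 1 [(0.066, [339.0, 175.0]), (0.078, [339.0, 152.0]), (0.09, [339.0, 128.0]), (0.1, [339.0, 108.0])]
```

View pics/z4b.png

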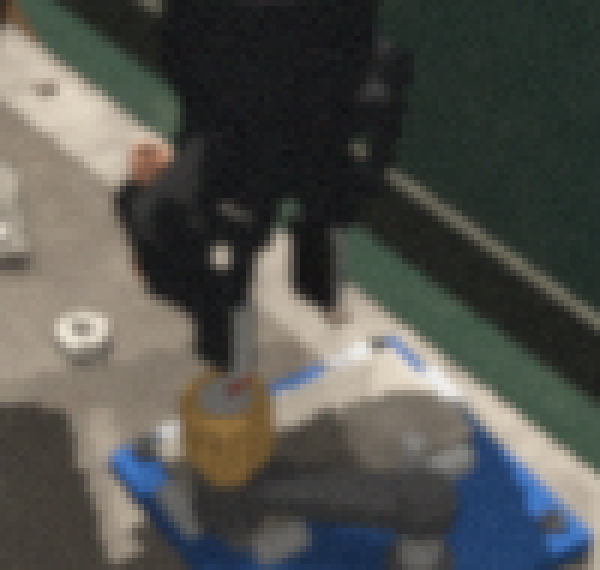

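View pics/zz.png

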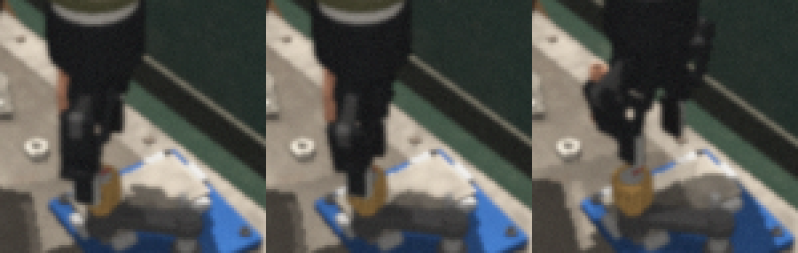

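The tip pixels put the fingertips at about z = 0.09 (z2 and z3), roughly 15–20 mm higher than I assumed, so they passed over the knob's top at 0.091. I'll lift, go back and approach lower.

Call:
carry_out(claw=[120,120,120,120,0], translation=[[0,-3,0],[0,0,0],[0,0,0],[0,0,0],[0,0,0]], twist=[0,-0.17,-0.17,-0.16,0])

```text
time_s: 4.6
eef_pos: [0.4308, -0.0596, 0.1155]
tcp_rot: [-1.457, 0.695, -0.695]
force: [-0.4, -0.2, -0.2]
width: 0.0621
```

```bash
python3 st.py 0.79 0.115
```

```text
t 4.6 pos [ 0.4308 -0.0596  0.1155] w 0.0621 j6 -1.092 F [-0.4 -0.2 -0.2] T [ 0.042 -0.046 -0.027]
tool x [ 0.629 -0.777 -0.   ] y [-0.  0. -1.] z [ 0.777  0.629 -0.   ] yaw z 0.681
to [ 0.3966 -0.0751  0.115 ] shift cm [-0.94  0.05 -3.64]
tangent(-a) dir yaw 0.6784999999999999 twist needed (z along or opposite) [np.float64(0.002), np.float64(-3.139)]
```

Call:
carry_out(claw=[0,0,0,0,0], translation=[[-0.9,0,-3.6],[0,0,0],[0,2,0],[0,2,0],[0,0,0]], twist=[0,0,0,0,0])

```text
time_s: 5.22
eef_pos: [0.3972, -0.0749, 0.0748]
tcp_rot: [-1.456, 0.698, -0.694]
force: [0.3, -0.6, 0.9]
width: 0.0856
```

```bash
python3 st.py 0.79 0.075;python3 cap.py 5
```

```text
t 5.22 pos [ 0.3972 -0.0749  0.0748] w 0.0856 j6 -1.161 F [ 0.3 -0.6  0.9] T [ 0.043 -0.022 -0.072]
tool x [ 0.628 -0.778 -0.002] y [-0.002  0.001 -1.   ] z [ 0.778  0.628 -0.001] yaw z 0.679
to [ 0.3966 -0.0751  0.075 ] shift cm [-0.02 -0.02 -0.07]
tangent(-a) dir yaw 0.6784999999999999 twist needed (z along or opposite) [np.float64(0.001), np.float64(-3.141)]
```

View pics/z5.png

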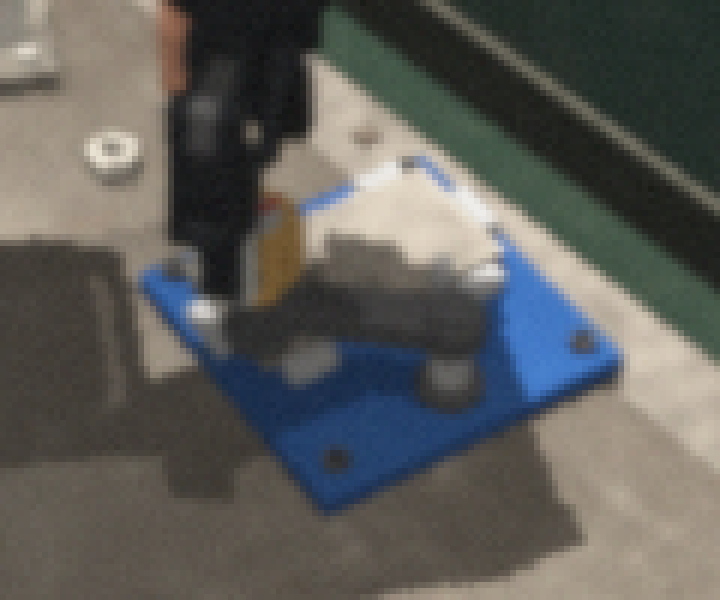

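The near tip is at about (222,297), so the tips are still too high, at about z 0.09. Lowering further is safe because nothing under the fingers is above 27 mm.

Call:
carry_out(claw=[0,120,120,120,120], translation=[[0,1.2,0],[0,0,0],[0,0,0],[0,0,0],[0,0,0]], twist=[0,0,0,0,0])

```text
time_s: 5.9
eef_pos: [0.3975, -0.0753, 0.0638]
tcp_rot: [-1.457, 0.694, -0.695]
force: [0.6, -0.4, 0.4]
width: 0.0449
```

```bash
python3 st.py 0.79 0.063;python3 cap.py 6
```

```text
t 5.9 pos [ 0.3975 -0.0753  0.0638] w 0.0449 j6 -1.163 F [ 0.6 -0.4  0.4] T [-0.009 -0.026 -0.   ]
tool x [ 0.63  -0.777  0.001] y [ 0. -0. -1.] z [0.777 0.63  0.   ] yaw z 0.681
to [ 0.3966 -0.0751  0.063 ] shift cm [-0.07  0.08 -0.06]
tangent(-a) dir yaw 0.6784999999999999 twist needed (z along or opposite) [np.float64(0.002), np.float64(-3.139)]
```

View pics/z6.png

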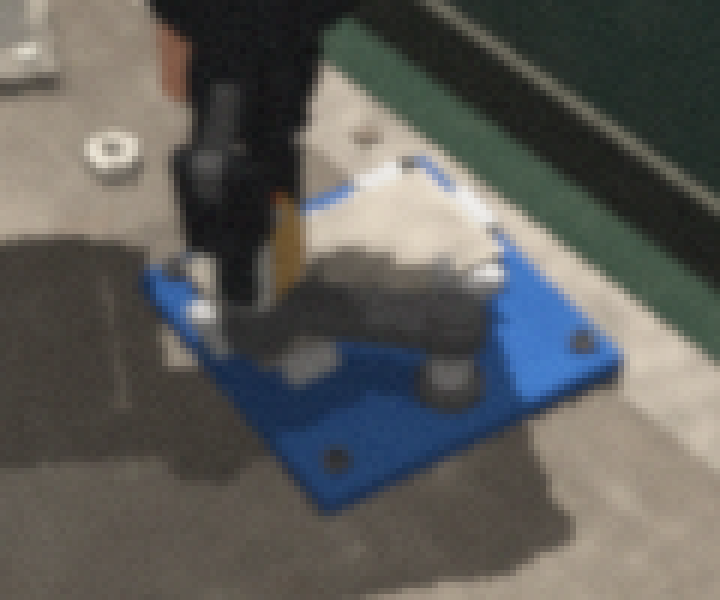

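The near tip is now at (242,306), which is z ≈ 0.066, level with the knob's lower edge. Now I start the swing.

Call:
carry_out(claw=[120,120,120,120], translation=[[0.03,0,0.75],[0.04,0,0.75],[0.04,0,0.75],[0.0,0,0]], twist=[0.1,0.1,0.1,0])

```text
time_s: 6.45
eef_pos: [0.4169, -0.0638, 0.0635]
tcp_rot: [-1.366, 0.923, -0.923]
force: [0.1, -0.2, -0.4]
width: 0.0455
```

```bash
python3 st.py 0.49 0.063;python3 cap.py 7
```

```text
t 6.45 pos [ 0.4169 -0.0638  0.0635] w 0.0455 j6 -0.816 F [ 0.1 -0.2 -0.4] T [ 0.019 -0.059 -0.039]
tool x [ 0.373 -0.928  0.   ] y [ 0. -0. -1.] z [0.928 0.373 0.   ] yaw z 0.382
to [ 0.4159 -0.0638  0.063 ] shift cm [-0.03  0.05 -0.09]
tangent(-a) dir yaw 0.3785 twist needed (z along or opposite) [np.float64(0.004), np.float64(-3.138)]
```

View pics/z7.png

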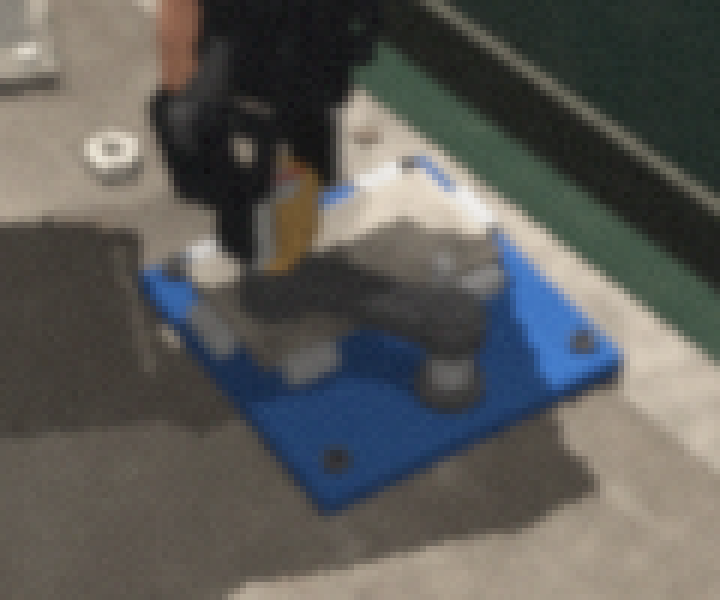

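The arm follows: the knob is now at about (295,220) in the crop. I continue.

Call:
carry_out(claw=[120,120,120,120,120], translation=[[0.03,0,0.75],[0.04,0,0.75],[0.04,0,0.75],[0.04,0,0.75],[0.0,0,0]], twist=[0.1,0.1,0.1,0.1,0])

```text
time_s: 7.12
eef_pos: [0.4461, -0.0586, 0.0634]
tcp_rot: [-1.201, 1.221, -1.222]
force: [-0.4, -0.4, 0.1]
width: 0.0452
```

Call:
carry_out(claw=[120,120,120], translation=[[0.02,0,0.4],[0.01,0,0.3],[0,0,0]], twist=[0.05,0.04,0])

```text
time_s: 7.5
eef_pos: [0.4526, -0.059, 0.0634]
tcp_rot: [-1.157, 1.287, -1.287]
force: [-0.5, 0.5, 0.3]
width: 0.0449
```

```bash
python3 st.py 0 0.063;python3 cap.py 8
```

```text
t 7.5 pos [ 0.4526 -0.059   0.0634] w 0.0449 j6 -0.284 F [-0.5  0.5  0.3] T [0.051 0.03  0.022]
tool x [-0.106 -0.994 -0.   ] y [-0.  0. -1.] z [ 0.994 -0.106 -0.   ] yaw z -0.106
to [ 0.452 -0.059  0.063] shift cm [ 0.    0.04 -0.06]
tangent(-a) dir yaw -0.1115 twist needed (z along or opposite) [np.float64(0.005), np.float64(-3.136)]
```

View pics/z8.png

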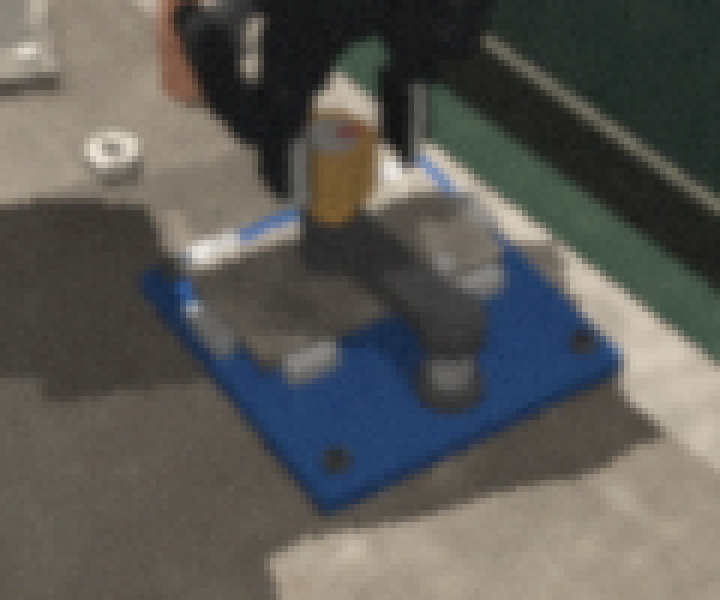

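The knob sits against the near finger and needs about 5 mm more. I'll push in small steps and watch the force.

Call:
carry_out(claw=[120,120], translation=[[0,0,0.3],[0,0,0]], twist=[0,0])

```text
time_s: 7.8
eef_pos: [0.456, -0.0593, 0.0634]
tcp_rot: [-1.156, 1.289, -1.288]
force: [-1.6, 1.5, 0.3]
width: 0.0452
```

Call:
carry_out(claw=[120,120], translation=[[0,0,0.15],[0,0,0]], twist=[0,0])

```text
time_s: 8.05
eef_pos: [0.4575, -0.0595, 0.0635]
tcp_rot: [-1.156, 1.289, -1.289]
force: [-1.1, 2.1, -0.4]
width: 0.045
```

Call:
carry_out(claw=[120,120], translation=[[0,0,0.15],[0,0,0]], twist=[0,0])

```text
time_s: 8.3
eef_pos: [0.4591, -0.0597, 0.0635]
tcp_rot: [-1.156, 1.289, -1.289]
force: [-1.4, 1.3, -0.6]
width: 0.0453
```

Call:
carry_out(claw=[120,120], translation=[[0,0,0.1],[0,0,0]], twist=[0,0])

```text
time_s: 8.55
eef_pos: [0.4593, -0.0596, 0.0634]
tcp_rot: [-1.157, 1.29, -1.288]
force: [-3.8, 0.5, 1.6]
width: 0.045
```

Call:
carry_out(claw=[120,120], translation=[[0,0,0.1],[0,0,0]], twist=[0,0])

```text
time_s: 8.8
eef_pos: [0.4594, -0.0595, 0.0632]
tcp_rot: [-1.158, 1.292, -1.286]
force: [-7.6, 1.4, 3.0]
width: 0.0455
```

```bash
python3 st.py 0 0.063;python3 cap.py 9
```

```text
t 8.8 pos [ 0.4594 -0.0595  0.0632] w 0.0455 j6 -0.276 F [-7.6  1.4  3. ] T [ 0.243  1.385 -0.006]
tool x [-0.108 -0.994 -0.   ] y [-0.004  0.001 -1.   ] z [ 0.994 -0.108 -0.004] yaw z -0.109
to [ 0.452 -0.059  0.063] shift cm [ 0.03  0.03 -0.74]
tangent(-a) dir yaw -0.1115 twist needed (z along or opposite) [np.float64(0.003), np.float64(-3.139)]
```

View pics/z9.png

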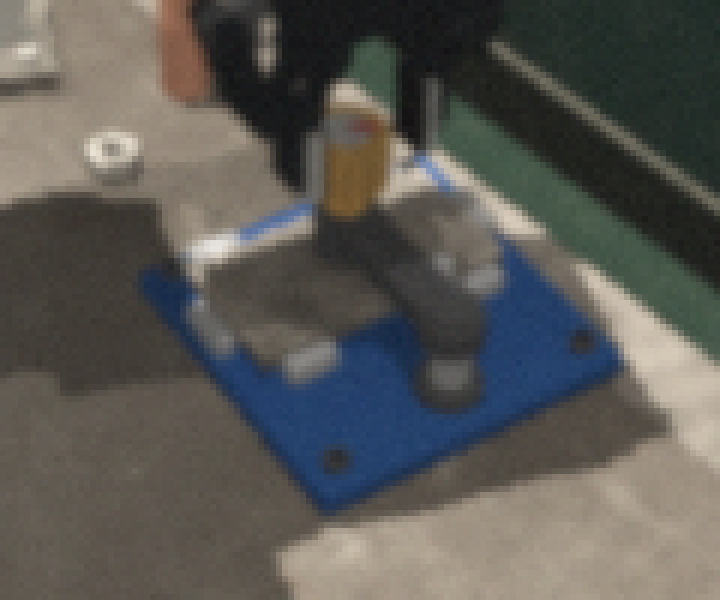

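The arm is on the stop: force rose to 7.6 N with no more motion. I'll centre on the knob, open, and turn the wrist back for maximum clockwise travel.

Call:
carry_out(claw=[120,60,60,60,60], translation=[[0,0,-0.73],[0,0,0],[0,0,0],[0,0,0],[0,0,0]], twist=[0,0,-0.18,-0.18,-0.18])

```text
time_s: 9.48
eef_pos: [0.4543, -0.0594, 0.0637]
tcp_rot: [-1.385, 0.88, -0.883]
force: [-0.2, -0.7, 0.2]
width: 0.0653
```

Call:
carry_out(claw=[60,60,60,60,60], translation=[[0,0,0],[0,0,0],[0,0,0],[0,0,0],[0,0,0]], twist=[-0.18,-0.18,-0.18,-0.18,-0.18])

```text
time_s: 10.1
eef_pos: [0.4543, -0.0594, 0.0637]
tcp_rot: [-1.563, 0.183, -0.185]
force: [1.0, -0.5, 0.4]
width: 0.0653
```

Call:
carry_out(claw=[60,60,60,60,60], translation=[[0,0,0],[0,0,0],[0,0,0],[0,0,0],[0,0,0]], twist=[-0.18,-0.18,-0.18,-0.18,-0.18])

```text
time_s: 10.72
eef_pos: [0.4543, -0.0594, 0.0637]
tcp_rot: [-1.508, -0.522, 0.521]
force: [-0.9, 0.4, -0.2]
width: 0.0656
```

```bash
python3 st.py 0 0.063;python3 cap.py 10
```

```text
t 10.72 pos [ 0.4543 -0.0594  0.0637] w 0.0656 j6 -2.626 F [-0.9  0.4 -0.2] T [-0.008  0.055 -0.072]
tool x [0.786 0.618 0.001] y [ 0.001 -0.001 -1.   ] z [-0.618  0.786 -0.001] yaw z 2.237
to [ 0.452 -0.059  0.063] shift cm [-0.16  0.07  0.18]
tangent(-a) dir yaw -0.1115 twist needed (z along or opposite) [np.float64(2.348), np.float64(-0.793)]
```

View pics/z10.png

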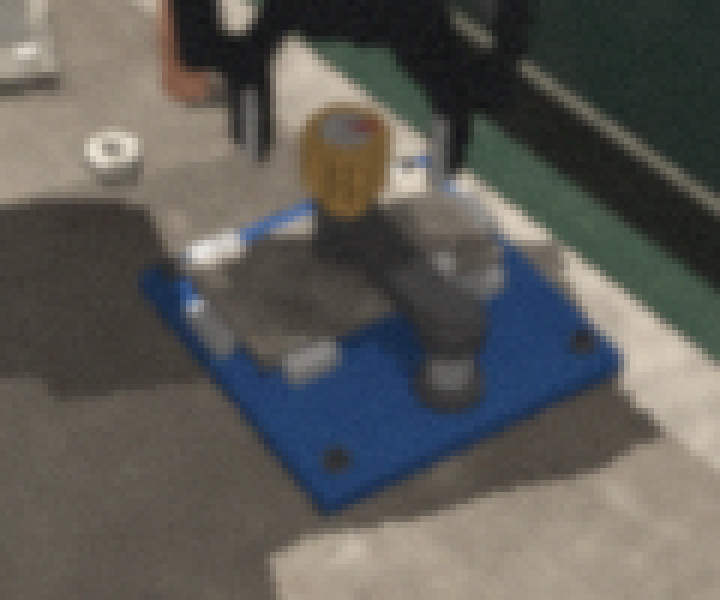

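The knob is centred between the open fingers at (348,125). I grip it.

Call:
carry_out(claw=[255,255,255,255,255], translation=[[0,0,0],[0,0,0],[0,0,0],[0,0,0],[0,0,0]], twist=[0,0,0,0,0], squeeze=40)

```text
time_s: 11.4
eef_pos: [0.4532, -0.0585, 0.0638]
tcp_rot: [-1.507, -0.514, 0.515]
force: [-2.9, 4.1, 6.5]
width: 0.0333
```

```bash
python3 st.py 0 0.063;python3 cap.py 11
```

```text
t 11.4 pos [ 0.4532 -0.0585  0.0638] w 0.0333 j6 -2.618 F [-2.9  4.1  6.5] T [ 0.702  0.548 -0.022]
tool x [0.791 0.611 0.   ] y [-0.001  0.001 -1.   ] z [-0.611  0.791  0.001] yaw z 2.228
to [ 0.452 -0.059  0.063] shift cm [-0.13  0.08  0.03]
tangent(-a) dir yaw -0.1115 twist needed (z along or opposite) [np.float64(2.34), np.float64(-0.802)]
```

View pics/z11.png

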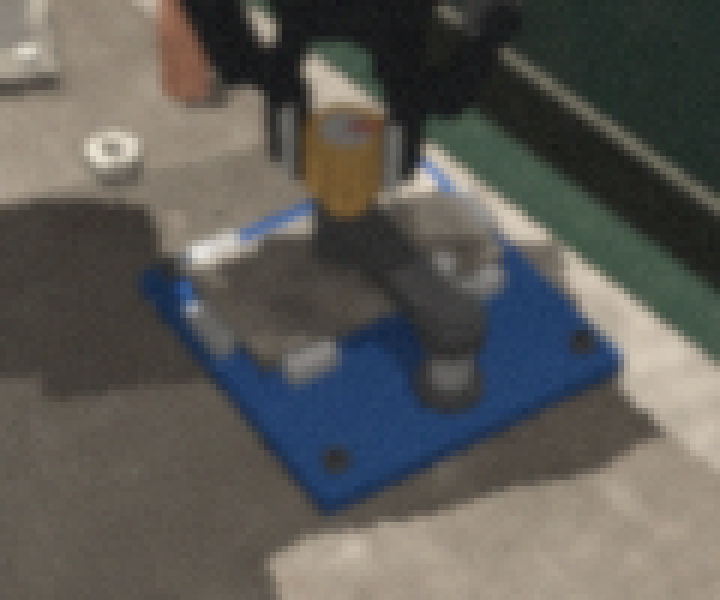

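The grip is on, width 33.3 mm. I re-centre the small offset and begin turning clockwise, reading torque after each step.

Call:
carry_out(claw=[255,255,255,255], translation=[[0,0,0.14],[0,0,0],[0,0,0],[0,0,0]], twist=[0,0.15,0.15,0])

```text
time_s: 11.95
eef_pos: [0.4531, -0.0582, 0.0638]
tcp_rot: [-1.553, -0.283, 0.282]
force: [-0.9, -0.7, 4.4]
width: 0.0325
```

```bash
cat > tq.py <<'E'
from h import *
from scipy.spatial.transform import Rotation as Ro
for i in range(1):
    s=manip.sense();R=Ro.from_rotvec(s["tcp_rot"]).as_matrix()
    print("t",round(s["time_s"],2),"pos",np.round(s["eef_pos"],4),"yaw",round(np.arctan2(R[1,2],R[0,2]),3),"j6",round(s["joint_positions"][5],3),"e6",round(s["joint_efforts"][5],3),"F",np.round(s["force"],1),"T",np.round(s["torque"],3),"w",round(s["width"],4))
E
python3 tq.py
```

```text
t 11.95 pos [ 0.4531 -0.0582  0.0638] yaw 1.931 j6 -2.319 e6 0.863 F [-0.9 -0.7  4.4] T [-0.027  0.157  0.035] w 0.0325
```

Call:
carry_out(claw=[255,255,255], translation=[[0,0,0],[0,0,0],[0,0,0]], twist=[0.1,0.1,0])

```text
time_s: 12.32
eef_pos: [0.4531, -0.0581, 0.0638]
tcp_rot: [-1.567, -0.128, 0.126]
force: [-1.0, -0.2, 5.5]
width: 0.0328
```

```bash
python3 tq.py
```

```text
t 12.32 pos [ 0.4531 -0.0581  0.0638] yaw 1.733 j6 -2.12 e6 0.444 F [-1.  -0.2  5.5] T [0.04  0.128 0.02 ] w 0.0328
```

Call:
carry_out(claw=[255,255,255], translation=[[0,0,0],[0,0,0],[0,0,0]], twist=[0.1,0.1,0])

```text
time_s: 12.7
eef_pos: [0.4531, -0.058, 0.0638]
tcp_rot: [-1.571, 0.03, -0.031]
force: [-1.3, 0.5, 6.7]
width: 0.0329
```

```bash
python3 tq.py
```

```text
t 12.7 pos [ 0.4531 -0.058   0.0638] yaw 1.532 j6 -1.92 e6 0.444 F [-1.3  0.5  6.7] T [0.131 0.083 0.006] w 0.0329
```

Call:
carry_out(claw=[255,255,255], translation=[[0,0,0],[0,0,0],[0,0,0]], twist=[0.12,0.12,0])

```text
time_s: 13.08
eef_pos: [0.4531, -0.0579, 0.0638]
tcp_rot: [-1.559, 0.218, -0.219]
force: [-0.0, 0.9, 5.9]
width: 0.0325
```

```bash
python3 tq.py; python3 cap.py 12
```

```text
t 13.07 pos [ 0.4531 -0.0579  0.0638] yaw 1.292 j6 -1.68 e6 0.527 F [-0.   0.9  5.9] T [0.343 0.024 0.014] w 0.0325
```

View pics/z12.png

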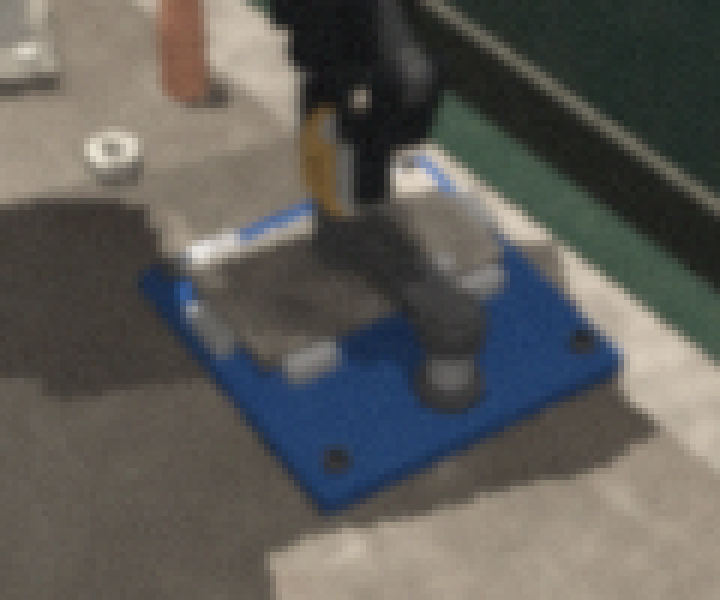

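Call:
carry_out(claw=[255,255,255], translation=[[0,0,0],[0,0,0],[0,0,0]], twist=[0.12,0.12,0])

```text
time_s: 13.5
eef_pos: [0.4532, -0.0578, 0.0638]
tcp_rot: [-1.532, 0.406, -0.407]
force: [-0.3, 0.7, 6.3]
width: 0.0327
```

```bash
python3 tq.py
```

```text
t 13.5 pos [ 0.4532 -0.0578  0.0638] yaw 1.052 j6 -1.44 e6 0.528 F [-0.3  0.7  6.3] T [ 0.462  0.003 -0.019] w 0.0327
```

The gripper still holds the knob, with the near finger now hiding its right side at (355,180). Torque is still that of free turning.

Call:
carry_out(claw=[255,255,255], translation=[[0,0,0],[0,0,0],[0,0,0]], twist=[0.12,0.12,0])

```text
time_s: 13.88
eef_pos: [0.4532, -0.0577, 0.0638]
tcp_rot: [-1.487, 0.592, -0.594]
force: [1.3, 2.8, 4.5]
width: 0.0327
```

```bash
python3 tq.py
```

```text
t 13.88 pos [ 0.4532 -0.0577  0.0638] yaw 0.812 j6 -1.2 e6 0.528 F [1.3 2.8 4.5] T [ 0.553 -0.174 -0.022] w 0.0327
```

Call:
carry_out(claw=[255,255,255], translation=[[0,0,0],[0,0,0],[0,0,0]], twist=[0.12,0.12,0])

```text
time_s: 14.25
eef_pos: [0.4534, -0.0576, 0.0638]
tcp_rot: [-1.426, 0.777, -0.779]
force: [1.4, 3.6, 5.6]
width: 0.0328
```

```bash
python3 tq.py
```

```text
t 14.25 pos [ 0.4534 -0.0576  0.0638] yaw 0.572 j6 -0.96 e6 0.529 F [1.4 3.6 5.6] T [ 0.627 -0.19   0.027] w 0.0328
```

Call:
carry_out(claw=[255,255,255], translation=[[0,0,0],[0,0,0],[0,0,0]], twist=[0.12,0.12,0])

```text
time_s: 14.62
eef_pos: [0.4535, -0.0575, 0.0638]
tcp_rot: [-1.347, 0.96, -0.962]
force: [1.6, 4.5, 4.8]
width: 0.0328
```

```bash
python3 tq.py; python3 cap.py 13
```

```text
t 14.62 pos [ 0.4535 -0.0575  0.0638] yaw 0.332 j6 -0.72 e6 0.529 F [1.6 4.5 4.8] T [ 0.69  -0.33   0.006] w 0.0328
```

View pics/z13.png

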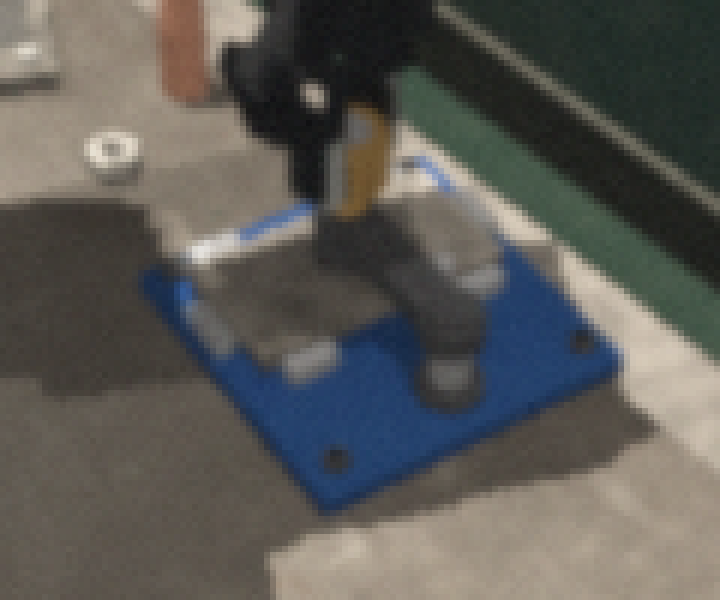

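Call:
carry_out(claw=[255,255,255], translation=[[-0.08,0,0.08],[0,0,0],[0,0,0]], twist=[0.12,0.12,0])

```text
time_s: 15.05
eef_pos: [0.4537, -0.0574, 0.0638]
tcp_rot: [-1.252, 1.14, -1.142]
force: [-1.4, -2.5, 5.1]
width: 0.0328
```

```bash
python3 tq.py
```

```text
t 15.05 pos [ 0.4537 -0.0574  0.0638] yaw 0.092 j6 -0.477 e6 0.526 F [-1.4 -2.5  5.1] T [-0.382  0.12  -0.027] w 0.0328
```

Call:
carry_out(claw=[255,255,255], translation=[[0,0,0],[0,0,0],[0,0,0]], twist=[0.12,0.12,0])

```text
time_s: 15.42
eef_pos: [0.4538, -0.0574, 0.0638]
tcp_rot: [-1.136, 1.315, -1.317]
force: [-0.2, -2.2, 5.0]
width: 0.0324
```

```bash
python3 tq.py
```

```text
t 15.43 pos [ 0.4538 -0.0574  0.0638] yaw -0.146 j6 -0.239 e6 0.63 F [-0.2 -2.2  5. ] T [-0.411 -0.003 -0.005] w 0.0324
```

Call:
carry_out(claw=[255,255,255], translation=[[0,0,0],[0,0,0],[0,0,0]], twist=[0.12,0.12,0])

```text
time_s: 15.8
eef_pos: [0.4539, -0.0574, 0.0638]
tcp_rot: [-1.001, 1.485, -1.488]
force: [-0.0, -2.3, 4.7]
width: 0.0324
```

```bash
python3 tq.py
```

```text
t 15.8 pos [ 0.4539 -0.0574  0.0638] yaw -0.385 j6 -0.001 e6 0.592 F [-0.  -2.3  4.7] T [-0.419 -0.16   0.031] w 0.0324
```

Call:
carry_out(claw=[255,255,255], translation=[[0,0,0],[0,0,0],[0,0,0]], twist=[0.12,0.12,0])

```text
time_s: 16.18
eef_pos: [0.454, -0.0575, 0.0638]
tcp_rot: [-0.845, 1.65, -1.653]
force: [2.0, -4.4, 5.4]
width: 0.0326
```

```bash
python3 tq.py
```

```text
t 16.18 pos [ 0.454  -0.0575  0.0638] yaw -0.624 j6 0.239 e6 0.566 F [ 2.  -4.4  5.4] T [-0.739 -0.237  0.031] w 0.0326
```

Call:
carry_out(claw=[255,255,255], translation=[[0,0,0],[0,0,0],[0,0,0]], twist=[0.12,0.12,0])

```text
time_s: 16.55
eef_pos: [0.4541, -0.0576, 0.0639]
tcp_rot: [-0.667, 1.809, -1.812]
force: [1.8, -3.4, 5.5]
width: 0.0326
```

```bash
python3 tq.py; python3 cap.py 14
```

```text
t 16.55 pos [ 0.4541 -0.0576  0.0639] yaw -0.864 j6 0.478 e6 0.567 F [ 1.8 -3.4  5.5] T [-0.777 -0.284  0.073] w 0.0326
```

View pics/z14.png

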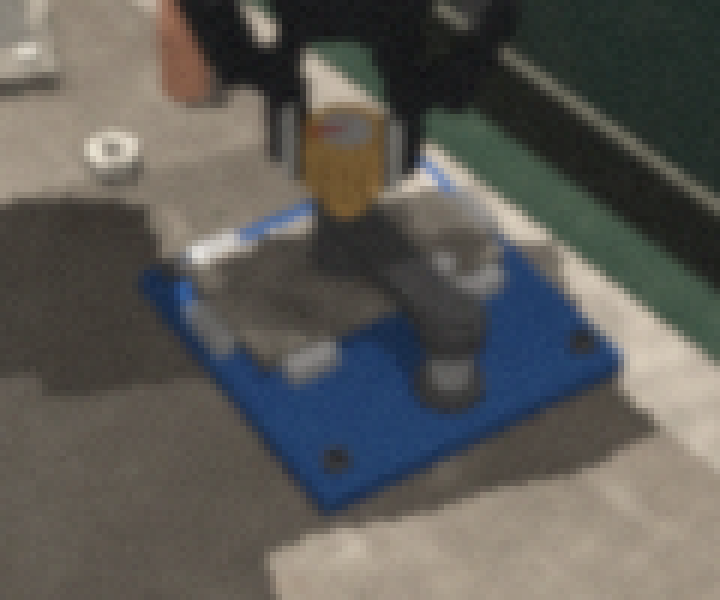

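The red mark is now on the left at (325,130), so the knob has truly turned about π with no slip. Torque is starting to rise, so I take finer steps.

Call:
carry_out(claw=[255,255,255], translation=[[0,0,0.08],[0,0,0],[0,0,0]], twist=[0.06,0.06,0])

```text
time_s: 16.98
eef_pos: [0.4542, -0.0577, 0.0638]
tcp_rot: [-0.57, 1.886, -1.887]
force: [-0.0, -1.9, 7.4]
width: 0.0327
```

```bash
python3 tq.py
```

```text
t 16.98 pos [ 0.4542 -0.0577  0.0638] yaw -0.983 j6 0.597 e6 0.355 F [-0.  -1.9  7.4] T [-0.295 -0.072  0.121] w 0.0327
```

Call:
carry_out(claw=[255,255,255], translation=[[0,0,0],[0,0,0],[0,0,0]], twist=[0.06,0.06,0])

```text
time_s: 17.35
eef_pos: [0.4542, -0.0578, 0.0639]
tcp_rot: [-0.467, 1.96, -1.961]
force: [-0.7, -1.6, 9.4]
width: 0.0328
```

```bash
python3 tq.py
```

```text
t 17.35 pos [ 0.4542 -0.0578  0.0639] yaw -1.103 j6 0.717 e6 0.395 F [-0.7 -1.6  9.4] T [-0.401 -0.032  0.177] w 0.0328
```

Call:
carry_out(claw=[255,255,255], translation=[[0,0,0],[0,0,0],[0,0,0]], twist=[0.06,0.06,0])

```text
time_s: 17.73
eef_pos: [0.4542, -0.0578, 0.0639]
tcp_rot: [-0.356, 2.031, -2.033]
force: [0.3, -1.8, 8.4]
width: 0.0327
```

```bash
python3 tq.py
```

```text
t 17.73 pos [ 0.4542 -0.0578  0.0639] yaw -1.223 j6 0.837 e6 0.431 F [ 0.3 -1.8  8.4] T [-0.514  0.011  0.147] w 0.0327
```

Call:
carry_out(claw=[255], translation=[[0,0,0]], twist=[0])

```text
time_s: 17.85
eef_pos: [0.4542, -0.0578, 0.0639]
tcp_rot: [-0.357, 2.03, -2.032]
force: [-0.1, -3.2, 9.0]
width: 0.0326
```

```bash
python3 tq.py
```

```text
t 17.85 pos [ 0.4542 -0.0578  0.0639] yaw -1.222 j6 0.836 e6 0.18 F [-0.1 -3.2  9. ] T [-0.482  0.066  0.207] w 0.0326
```

Call:
carry_out(claw=[255], translation=[[0,0,0]], twist=[0])

```text
time_s: 17.98
eef_pos: [0.4543, -0.0579, 0.0639]
tcp_rot: [-0.357, 2.03, -2.032]
force: [-0.5, -3.1, 9.0]
width: 0.0328
```

```bash
python3 tq.py
```

```text
t 17.98 pos [ 0.4543 -0.0579  0.0639] yaw -1.222 j6 0.836 e6 0.174 F [-0.5 -3.1  9. ] T [-0.438 -0.01   0.224] w 0.0328
```

Call:
carry_out(claw=[255], translation=[[0,0,0]], twist=[0])

```text
time_s: 18.1
eef_pos: [0.4542, -0.0578, 0.0639]
tcp_rot: [-0.357, 2.03, -2.032]
force: [-0.7, -2.3, 8.4]
width: 0.0325
```

```bash
python3 tq.py
```

```text
t 18.1 pos [ 0.4542 -0.0578  0.0639] yaw -1.222 j6 0.836 e6 0.174 F [-0.7 -2.3  8.4] T [-0.485 -0.068  0.168] w 0.0325
```

Holding still, the torque averages about 0.18–0.19 N m, the low edge of the band. I add a small bit more.

Call:
carry_out(claw=[255,255,255,255,255], translation=[[0,0,0],[0,0,0],[0,0,0],[0,0,0],[0,0,0]], twist=[0.06,0.06,0,0,0])

```text
time_s: 18.73
eef_pos: [0.4543, -0.0579, 0.0639]
tcp_rot: [-0.24, 2.099, -2.101]
force: [-0.2, -3.0, 8.2]
width: 0.0328
```

```bash
python3 tq.py
```

```text
t 18.73 pos [ 0.4543 -0.0579  0.0639] yaw -1.342 j6 0.956 e6 0.223 F [-0.2 -3.   8.2] T [-0.546  0.009  0.247] w 0.0328
```

Call:
carry_out(claw=[255], translation=[[0,0,0]], twist=[0])

```text
time_s: 18.85
eef_pos: [0.4543, -0.0579, 0.0639]
tcp_rot: [-0.24, 2.099, -2.101]
force: [0.1, -2.0, 8.7]
width: 0.0323
```

```bash
python3 tq.py
```

```text
t 18.85 pos [ 0.4543 -0.0579  0.0639] yaw -1.342 j6 0.956 e6 0.223 F [ 0.1 -2.   8.7] T [-0.514  0.044  0.235] w 0.0323
```

Call:
carry_out(claw=[255], translation=[[0,0,0]], twist=[0])

```text
time_s: 18.98
eef_pos: [0.4542, -0.0579, 0.064]
tcp_rot: [-0.24, 2.099, -2.101]
force: [-0.3, -2.7, 8.6]
width: 0.0329
```

```bash
python3 tq.py
```

```text
t 18.98 pos [ 0.4542 -0.0579  0.064 ] yaw -1.342 j6 0.956 e6 0.223 F [-0.3 -2.7  8.6] T [-0.526  0.032  0.218] w 0.0329
```

Call:
carry_out(claw=[255], translation=[[0,0,0]], twist=[0])

```text
time_s: 19.1
eef_pos: [0.4543, -0.0579, 0.0639]
tcp_rot: [-0.24, 2.099, -2.101]
force: [1.1, -3.1, 8.9]
width: 0.0327
```

```bash
python3 tq.py
```

```text
t 19.1 pos [ 0.4543 -0.0579  0.0639] yaw -1.342 j6 0.956 e6 0.223 F [ 1.1 -3.1  8.9] T [-0.511  0.036  0.215] w 0.0327
```

Torque is about 0.23 N m, mid-band. I release, lift, and clear the view.

Call:
carry_out(claw=[0,0,0,0,0], translation=[[0,0,0],[0,0,0],[0,0,0],[0,0,0],[0,-1,0]], twist=[0,0,0,0,0])

```text
time_s: 19.73
eef_pos: [0.4535, -0.0574, 0.0734]
tcp_rot: [-0.236, 2.106, -2.104]
force: [0.1, 0.8, -0.7]
width: 0.0855
```

Call:
carry_out(claw=[0,0,0,0,0], translation=[[0,-3,0],[0,-4,0],[0,-4,0],[0,-3,0],[0,0,0]], twist=[0,0,0,0,0])

```text
time_s: 20.35
eef_pos: [0.4545, -0.0578, 0.2159]
tcp_rot: [-0.23, 2.1, -2.105]
force: [-0.0, -0.2, 0.3]
width: 0.0851
```

```bash
python3 st.py 0 0.2; python3 cap.py 15
```

```text
t 20.35 pos [ 0.4545 -0.0578  0.2159] w 0.0851 j6 0.963 F [-0.  -0.2  0.3] T [-0.014 -0.01  -0.021]
tool x [-0.975 -0.22  -0.004] y [ 0.005 -0.002 -1.   ] z [ 0.22  -0.975  0.003] yaw z -1.349
to [ 0.452 -0.059  0.2  ] shift cm [0.28 1.59 0.06]
tangent(-a) dir yaw -0.1115 twist needed (z along or opposite) [np.float64(-1.237), np.float64(1.904)]
```

View pics/z15.png

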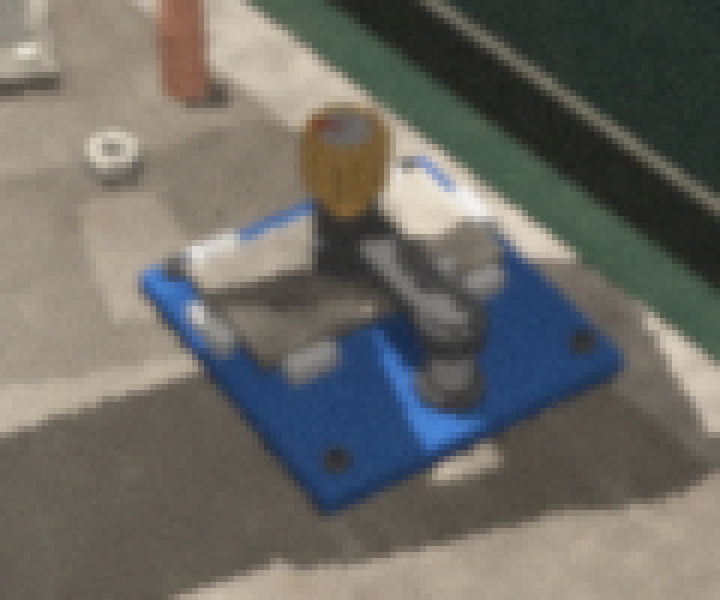

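The arm is against the pin side, with the knob at (346,128) and the red mark at about (322,125). I'll move aside for a top view check.

Call:
carry_out(claw=[0,0,0,0,0], translation=[[0,-1,-5.5],[0,0,-5.5],[0,0,-5.5],[0,0,-5.5],[0,0,-5.5]], twist=[0,0,0,0,0])

```text
time_s: 21.02
eef_pos: [0.3922, 0.2122, 0.2225]
tcp_rot: [-0.236, 2.105, -2.105]
force: [1.0, -0.0, 0.4]
width: 0.0854
```

Run:
```python
from h import *
b=manip.capture("top")[:,:,::-1]; cv2.imwrite("pics/top16.png",b)
cv2.imwrite("pics/z16.png",cv2.resize(b[170:245,235:325],None,fx=8,fy=8,interpolation=3))
```

```text
(no output)
```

View pics/z16.png

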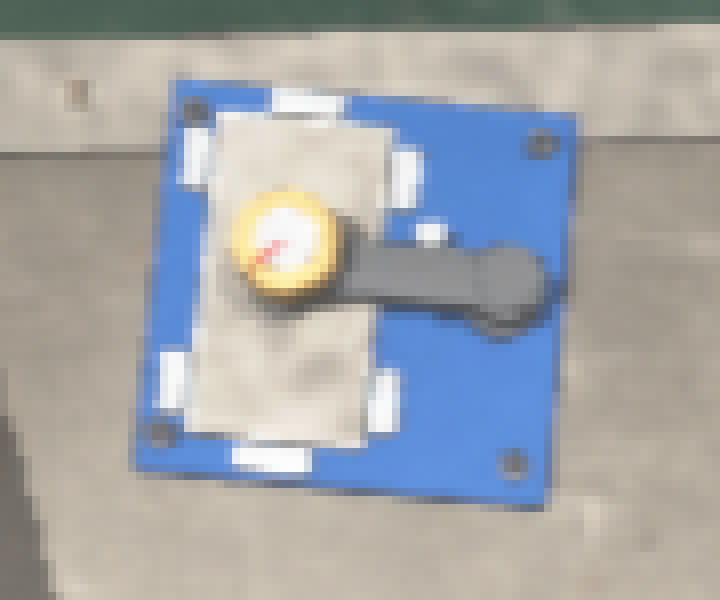

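Run:
```python
from h import *
from st import P,yaw
k=onz("top",(235+287.5/8-.5,170+245.5/8-.5),.091)[:2]; v=k-P; print("knob",k,"len",np.hypot(*v),"arm angle",np.arctan2(-v[0],v[1])-yaw)
a=cv2.imread("pics/top0.png");b=cv2.imread("pics/top16.png")
for n,(x0,x1,y0,y1) in dict(weight_block=(365,425,180,240),bracket_nozzle_nut=(165,235,180,245)).items():
  print(n,cv2.absdiff(a,b)[y0:y1,x0:x1].max(2).mean(), (cv2.absdiff(a,b)[y0:y1,x0:x1].max(2)>60).sum())
cv2.imwrite("pics/z17.png",cv2.resize(np.vstack([x[175:245,160:430] for x in(a,b)]),None,fx=2.9,fy=2.9,interpolation=3))
```

```text
t 21.07 pos [0.3902 0.2169 0.2225] w 0.0852 j6 1.584 F [-3.2  2.3 -0.3] T [0.048 0.117 0.045]
tool x [-0.975 -0.224  0.002] y [-0.003  0.002 -1.   ] z [ 0.224 -0.975 -0.003] yaw z -1.345
knob [ 0.44996744 -0.05929031] len 0.07451184340219039 arm angle 0.02667861943997242
weight_block 2.9105555555555553 0
bracket_nozzle_nut 27.393626373626372 1113
```

View pics/z17.png

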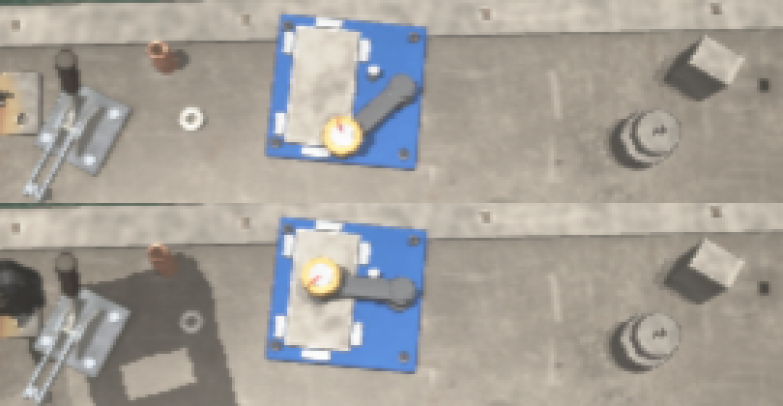

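The bystanders are unmoved (only a shadow differs), and the arm bar touches the pin. I let the robot settle and hand in.

Call:
carry_out(claw=[0,0], translation=[[0,0,0],[0,0,0]], twist=[0,0])

```text
time_s: 21.32
eef_pos: [0.3933, 0.2099, 0.2229]
tcp_rot: [-0.235, 2.105, -2.106]
force: [0.2, -0.8, 0.3]
width: 0.0853
```

```bash
python3 -c "
from bench import manip
print(manip.sign_off())"
```

```text
the job is handed in; nothing more can be done
None
```

The clamp arm is against its stop pin, the thumbscrew is snug on the plate, and the job was handed in at 21.3 s with the gripper open and clear.

- **Swing:** I pushed the arm round by its knob. At the stop the push force rose from about 2 N to 7.6 N with no further movement. In the final top view the bar touches the pin. That view measures the arm angle at about 0.03 rad rather than 0, within the calibration error.
- **Thumbscrew:** I turned it clockwise about 3.6 rad in one grip. Resistance began to rise at about 3.1 rad, and I stopped at a steady 0.22–0.25 N m, inside the 0.18–0.32 band. On release the knob sprang back slightly. The red mark's final angle agrees with the turn, so the grip did not slip.
- **What went wrong:** My first swing passed over the knob without moving the arm. The camera showed the fingertips about 15–20 mm higher than I had taken from the stated geometry. I lowered the tool by 22 mm and repeated the swing.
- **Bystanders:** Before and after pictures from above show them unmoved. My pixel comparison did flag the area round the bracket, nozzle and nut, but only because the robot and its shadow had moved over it.

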